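# Close up the cutlery station after washing-up

## Task

Close up the cutlery station using only your fingertips, nothing is to be grasped or lifted: push the open blue drawer fully home, keeping the orange basket in it upright. Push the orange lid of the metal bin down until it is fully shut, and only then push the black knob on the lid all the way to the left (as the robot faces the bin), so that its bolt locks the lid. Leave the other things on the counter where they are and finish clear of everything.

Things in the scene. Friction and masses are not known exactly. Their poses are not given: they have to be found in the camera images.
- unit: Fixed metal drawer unit, 180 deep (x) x 210 wide (y) x 130 high, with one blue-fronted drawer. Origin at the centre of its underside; its x axis points from its front to its back, z up. The closed drawer front is flush at x = -90 mm. It and the bin stand left and right in either order and may be turned about the vertical.
- drawer (a joint): How far the drawer stands open, m: 0 fully home (end stop), grows as it comes out towards the robot, along the unit's -x; at most 0.09. Moves against about 2 N of friction and light damping, stays where it is left. Its blue front is 208 wide, spans heights 4 to 119 mm above the counter and is 12 thick. Nothing holds it shut or open.
- drawer_lip (a point): Middle of the outer edge of the drawer's black lip, 110 mm above the counter; moves with the drawer. The lip is 110 wide (along y), 8 thick, and sticks 16 mm out of the blue front. Axes as the unit's. Pushing on the lip or on the front is equally good.
- bin: Fixed open-topped metal bin, 170 deep (x) x 210 wide (y) x 100 high, under the orange lid. Origin at the centre of its underside; x points to its back, y to its left as seen from the robot, z up. On its left wall a fixed steel keeper (a small loop, 26 x 6, up to 130 mm high, centred at x = -40, y = 108 mm) takes the bolt.
- lid_hinge (a point): Middle of the lid's hinge line, which runs along the bin's y axis on the far top edge: at x = 85, y = 0, z = 100 mm in the bin's frame. Same axes as the bin.
- lid (a joint): Lid angle, rad: 0 shut (end stop, lid level), grows as the free near edge rises; at most 1.1. Starts part open and leans towards the robot. Stiff hinge (0.5 N m of friction): it stays wherever it is left and does not fall. The lid is a plate 170 long from hinge line to free edge, 200 wide, 8 thick; shut, its underside is 100 and its top 108 mm above the counter.
- lid_edge (a point): Middle of the lid's free edge, on its outer (upper when shut) face, 170 mm from the hinge line. Moves with the lid. Its z axis is the outward normal of that face, its x axis points to the hinge.
- bolt (a joint): How far the bolt on the lid is pushed across, m: starts near 0 (open); 0.045 fully left (end stop, +y of the bin), bolt through the keeper. About 1 N of friction plus light damping, stays where it is left.
- bolt_top (a point): Centre of the top of the black knob on the bolt; rides on the lid's outer face. Knob 24 (x) x 20 (y) x 26 high, its top 28 mm above the lid face; 125 mm from the hinge line, and at joint value 0 it is 22 mm to the right (-y) of the lid's middle. A steel bolt bar, 10 wide and 6 thick, runs from it to the left through two low guides towards the keeper; to the right of the knob the lid is bare.
- drawer_basket_mid (a point): Loose orange cutlery basket, 58 x 58 x 62 high with cutlery standing to 85 mm, on the drawer's floor (16 mm above the counter). Centre of the basket, half-way up. It rides along with the drawer and goes in under the unit's top. Not to be lifted, tipped or taken out.
- top_basket_mid (a point): Loose orange cutlery basket, 75 x 75 x 85 high with cutlery standing to 125 mm, on top of the drawer unit towards its back. Centre of the basket, half-way up. Leave alone.
- mug: Loose white mug, radius 40, 95 high, origin under its base. Leave alone.
- bowl: Loose blue bowl, radius 65, 55 high, origin under its base. Leave alone.
- tumbler: Loose clear green beaker, radius 33, 100 high, standing on the counter; origin under its base. Leave alone.
- scrub_brush: Loose blue washing-up brush lying on the counter; origin under its middle. Leave alone.
Things that resemble listed ones, but are neither listed nor needed, are in the scene too. What is shaped like the part that bears drawer_basket_mid but purple or yellow is not meant.

How it is judged:
On the way, in this order (a step that is already met when the one before it is completed fails the run):
1. the lid is pushed fully shut (value of joint lid below 0.03 rad), for 0.2 s.
2. the bolt is pushed fully left, with the lid shut (value of joint lid below 0.04 rad and value of joint bolt above 0.041 m), for 0.2 s.
At the end, for the whole second after the job is handed in: The drawer is within 4 mm of fully home, the lid within 0.04 rad of shut, the bolt at least 41 of its 45 mm across; the orange basket stands upright and at rest in the drawer (all of step 2 and value of joint drawer below 0.004 m and angle between drawer_basket_mid's own z axis and vertical below 0.2 rad and z of drawer_basket_mid in the frame of drawer_lip below -0.05 m and x of drawer_basket_mid in the frame of drawer_lip below 0.19 m and linear speed of drawer_basket below 0.02 m/s); the robot touches nothing.
It fails at once if the bolt is pushed across while the lid is still open (value of joint bolt above 0.03 m and value of joint lid above 0.08 rad).
It fails at once if the basket in the drawer is lifted or tipped over (z of drawer_basket_mid in the frame of drawer_lip above -0.043 m or angle between drawer_basket_mid's own z axis and vertical above 0.5 rad).
It fails at once if another thing on the counter is lifted, knocked or shifted by more than 30 mm (distance of any of top_basket_mid, mug, bowl, tumbler, scrub_brush from where it was at the start of the episode above 0.03 m).
It also fails if it takes over 58 s, if anything falls off the work surface, if the arm or the gripper's body presses on something with over 40 N, if the wrist force passes 120 N, or if a joint passes its speed limit or range.

## Robot

A 6-joint arm with a two-finger parallel gripper is mounted at the origin on the work surface. World frame = base frame: x ahead of the robot, y to its left, z up, the work surface at z = 0. Lengths are in m, angles in rad, forces in N, time in s.
With the tool pointing down it reaches from about 0.275 to 1 m from the base axis. Payload 8.4 kg.
Tool frame: the origin (TCP) lies midway between the tips of the shut fingers; the grasp point (between the pads) lies 19 mm behind it (ctrl.pinch_z is the distance from the TCP to the grasp point, in m); z points along the fingers, y is the line along which they close (so a half turn about z gives the same grasp; the last joint's range is limited). The gripper opens to 85 mm and grips with 20 to 120 N. Pads are 22 mm wide; open, the fingers measure 114 mm over their backs; the gripper's body (76 mm by 85 mm) begins 54 mm behind the grasp point. The pads swing forward as they close: fully open they stand 13 mm farther back than shut.
Start: joints at [1.347, 0.353, 1.633, -0, 1.155, -0.002], TCP at [0.137, 0.61, 0.195] pointing down, gripper open.
Joint ranges: [-2.63, 2.63], [-0.92, 2.1], [0.06, 2.66], [-1.3, 4.44], [0, 2.69], [-3.02, 3.02]. Speed limits (rad/s): [2.22, 2.22, 2.79, 3.14, 3.14, 3.14].

## Interface

Orientations are given as a unit quaternion [w, x, y, z].
In Python, from station import ctrl gives the robot as it stands.
- The arm moves only by the tool step_arm, never from a script. Its argument "deltas" is a list of rows, each an object with "travel": the shift along the world's x, y, z in m, a list of three; "turn": the turn about the world's z in degrees. A call has 1 to 5 rows; each row is the pose to reach, as a shift and turn from the pose commanded when the call began; what a row does not reach only later rows make up. A row lasts 1/8 s, in which the tool goes at most 62.5 mm and 10.7 degrees, less where a joint would pass 70% of its speed; a pose out of reach is approached as far as the arm can. A call with a gripper value outside its range is refused whole. "claw" is the gripper's target within -1 to 1 (shut at 1, half-way at 0, fully open at -1), set as the call begins (left out, the last holds). The fingers move at their own pace and stop on an object; the grip force is fixed at half the most. Time passes only in rows, so rows that repeat a pose let the fingers close. It gives the time, the measured TCP pose, the force, the opening and the grip force at its end, in the units of the state.
- ctrl.state(): the state, without advancing time (a new reading comes with each control period).
- ctrl.snapshot(name): name is "scene" or "top" or "wrist"; returns the picture (480x640x3 uint8, red, green, blue); there is no depth.
- ctrl.get_calibration(name): a dict with "fx", "fy", "cx", "cy" (pixels), "R" (3x3) and "t" (3): a world point X has camera coordinates R X + t; the wrist camera has in their place "tool_from_camera" (4x4, takes a point from camera to tool coordinates, whose origin is the TCP and whose axes are the flange's). Camera axes: x right, y down, z forward; pixel columns grow to the right and rows downward; lengths in m; the calibration is good to about 2 mm. The wrist camera is an equidistant fisheye: a pixel r from the principal point sees the ray r / f radians off the axis. A picture is of the moment at which its call begins: read the wrist's pose just before it. get_calibration takes no time and is no camera call.
- ctrl.hand_in(): hands the job in; it is judged then, once.
The state is a dict: "time_s": time; "joint_positions": joint angles; "qvel": joint speeds; "joint_torque": joint torques, N m; "eef_pos": TCP position; "tcp_rot": TCP orientation; "ft_force": force on the tool from outside, world axes, zero at the start; "ft_torque": the same for the moment, N m; "opening": finger opening in m; "gripper_force": force on a finger pad.
Only numpy, scipy, OpenCV 4.12 (cv2) and the standard library are available. Lean on these libraries where they do the work, as an engineer would, in place of code of your own. Each camera call takes 0.05 s, during which the arm holds its last target. There are 200 camera calls.

## Working session

There is one attempt and no reset: what is moved stays moved. The work goes in short steps, Python scripts to look and compute and a tool call to move; the robot and the scene stay as the last step left them, time stands still between calls to the robot, and variables do not carry over. Pictures are saved under pics/ and viewed, at most 10 in all, crops included, and the job is handed in when it is done.

Besides the shell and the picture viewer there is one more tool, called after "Emit:" as a command line: name --argument value ..., lists and objects as JSON in quotes. step_arm: Moves the arm, as the interface text tells. Its arguments: {"type":"object","properties":{"deltas":{"type":"array","items":{"type":"object","properties":{"travel":{"type":"array","items":{"type":"number"}},"turn":{"type":"number"}}}},"claw":{"type":"number"}},"required":["deltas"]}

```bash
mkdir -p pics
python3 - <<'E'
from station import ctrl
import cv2
for n in ("scene","top"):
    im=ctrl.snapshot(n); cv2.imwrite(f"pics/{n}0.png",im[:,:,::-1])
    c=ctrl.get_calibration(n); print(n,c)
s=ctrl.state(); print(s["time_s"],s["eef_pos"],s["tcp_rot"],s["opening"])
E
```

```text
scene {'fx': 622.665430666569, 'fy': 622.665430666569, 'cx': 319.691939588589, 'cy': 228.41688024050262, 'R': array([[-0.94242559,  0.33374883,  0.02111229],
       [ 0.20259862,  0.62003652, -0.7579634 ],
       [-0.26605979, -0.71004679, -0.65195533]]), 't': array([ 0.48968792, -0.02210226,  1.83188069])}
top {'fx': 493.8691243609926, 'fy': 493.8691243609926, 'cx': 321.53052192718303, 'cy': 244.66763626370948, 'R': array([[ 0.00175945, -0.99988253,  0.01522566],
       [-0.99733735, -0.00286459, -0.07286973],
       [ 0.07290478, -0.01505691, -0.99722524]]), 't': array([0.01262295, 0.52921822, 1.07761492])}
0.1 [0.13737194 0.60922276 0.1947246 ] [-8.28163413e-05  1.10692904e-01  9.93854451e-01 -6.35476558e-04] 0.08519146891800196
```

View pics/scene0.png

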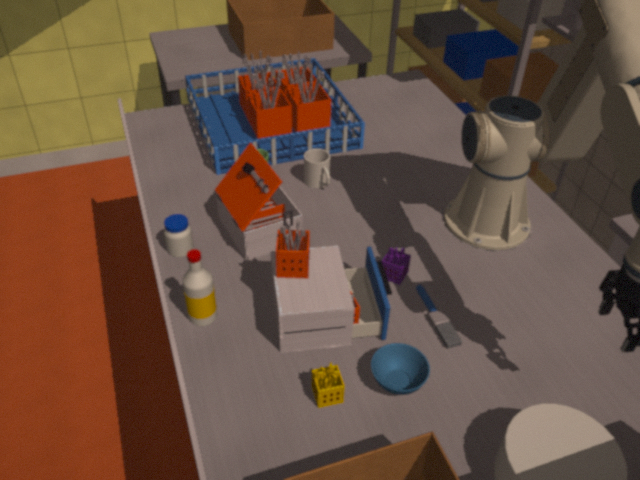

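View pics/top0.png

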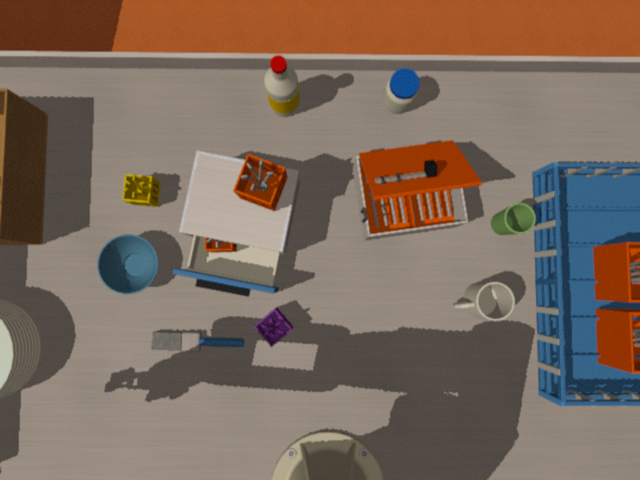

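The scene view shows the robot at right and everything in front of it. In the top view (up = +x, left = +y):
- **Drawer unit:** on the left, with the blue front running (175,272)-(277,288) and the black lip at (223,287).
- **Bin:** on the right, with the orange lid part open and the black knob at (431,168).
- **Orange basket in the drawer:** (220,243). Lookalikes are the top basket (260,182), yellow (140,190), purple (274,326) and the orange baskets in the rack (620,270). I choose the one at (220,243) because it stands in the drawer.

I'll check this in close crops.

```bash
cat > h.py <<'E'
import numpy as np
from station import ctrl
def ray(n,u,v):
    c=ctrl.get_calibration(n); R=np.array(c["R"]);t=np.array(c["t"])
    d=R.T@np.array([(u-c["cx"])/c["fx"],(v-c["cy"])/c["fy"],1]); return -R.T@t,d
def onz(n,u,v,z):
    o,d=ray(n,u,v); return o+d*(z-o[2])/d[2]
def proj(n,X):
    c=ctrl.get_calibration(n); p=np.array(c["R"])@np.array(X)+np.array(c["t"])
    return np.array([c["fx"]*p[0]/p[2]+c["cx"],c["fy"]*p[1]/p[2]+c["cy"]])
E
python3 - <<'E'
import cv2
im=cv2.imread("pics/top0.png")
a=im[140:300,165:310]; b=im[130:250,345:495]
a=cv2.resize(a,None,fx=3.6,fy=3.6,interpolation=3)[:,:400*2]; b=cv2.resize(b,None,fx=5,fy=5,interpolation=3)
cv2.imwrite("pics/a.png",a);cv2.imwrite("pics/b.png",b);print(a.shape,b.shape)
E
```

```text
(576, 522, 3) (600, 750, 3)
```

View pics/a.png

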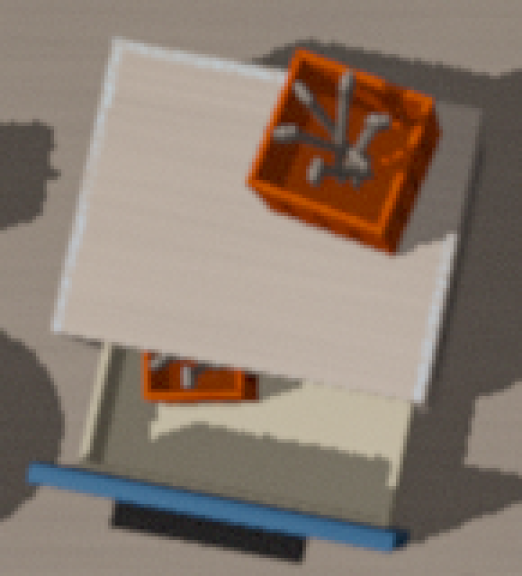

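View pics/b.png

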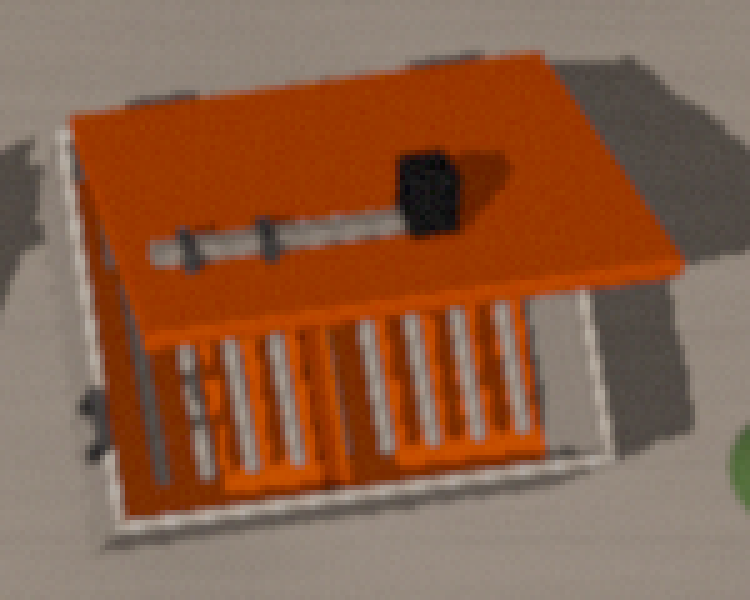

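```bash
cat > fit.py <<'E'
from h import *
from scipy.optimize import least_squares
def W(p,q):
    c,s=np.cos(p[2]),np.sin(p[2]); q=np.array(q); return np.array([p[0]+c*q[0]-s*q[1],p[1]+s*q[0]+c*q[1],q[2]])
def lid(d,y,h,th): return [.085-d*np.cos(th)+h*np.sin(th),y,.1+d*np.sin(th)+h*np.cos(th)]
bp=[((125,525),lambda t:[-.085,.105,.1]),((610,460),lambda t:[-.085,-.105,.1]),((60,130),lambda t:[.085,.105,.1]),
((150,335),lambda t:lid(.17,.1,.008,t)),((685,265),lambda t:lid(.17,-.1,.008,t)),((70,118),lambda t:lid(0,.1,.008,t)),((545,55),lambda t:lid(0,-.1,.008,t)),((420,153+20),lambda t:lid(.125,-.018,.036,t))]
def fb(p): return np.concatenate([proj("top",W(p,f(p[3])))-np.array([345+u[0]/5,130+u[1]/5]) for u,f in bp[:7]])
r=least_squares(fb,[.5,-.2,0,.6],loss="soft_l1"); P=r.x; print("bin",P,np.degrees(P[2]),fb(P).round(1))
up=[((117,40),lambda d:[.09,.105,.13]),((55,330),lambda d:[-.09,.105,.13]),((423,402),lambda d:[-.09,-.105,.13]),
((30,465),lambda d:[-.078-d,.104,.119]),((405,530),lambda d:[-.078-d,-.104,.119]),((29,482),lambda d:[-.09-d,.104,.119]),((112,525),lambda d:[-.106-d,.055,.114]),((303,560),lambda d:[-.106-d,-.055,.114])]
def fu(p): return np.concatenate([proj("top",W(p,f(p[3])))-np.array([165+u[0]/3.6,140+u[1]/3.6]) for u,f in up])
r=least_squares(fu,[.5,.2,0,.06],loss="soft_l1"); U=r.x; print("unit",U,np.degrees(U[2]),fu(U).round(1))
t=P[3]
for n,q in dict(hinge=[.085,0,.1],edge=lid(.17,0,.008,t),edgeshut=lid(.17,0,.008,0),edgeL=lid(.17,.1,.008,t),edgeR=lid(.17,-.1,.008,t),knob=lid(.125,-.022,.036,t),knobshut=lid(.125,-.022,.036,0),knobend=lid(.125,.023,.036,0)).items(): print(n,W(P,q).round(3))
d=U[3]
for n,q in dict(lip=[-.106-d,0,.11],lipshut=[-.106,0,.11],front=[-.09-d,0,.11]).items(): print(n,W(U,q).round(3))
for n,u,z in (("purple",(272,335),0),("bowl",(128,263),.055),("tumbler",(520,215),.1),("mug",(497,300),.095),("yellow",(140,190),0.05)): print(n,onz("top",*u,z).round(3))
E
python3 fit.py
```

```text
bin [ 0.63937189 -0.17404022  0.13791679  0.81466814] 7.902050169188102 [-1.5  1.4  1.6  0.8 -0.1 -0.1 -0.6  0.3  0.9 -0.2  0.1 -1.4 -0.1 -1.2]
unit [ 0.61389022  0.17918666 -0.18032499  0.08310336] -10.331860970505891 [-0.1 -5.7 -0.9  1.   0.6  0.2  0.8 -1.1 -1.2 -0.3 -0.1  0.1 -0.1  0.5
  0.7  0.7]
hinge [ 0.724 -0.162  0.1  ]
edge [ 0.614 -0.178  0.229]
edgeshut [ 0.555 -0.186  0.108]
edgeL [ 0.6   -0.079  0.229]
edgeR [ 0.628 -0.277  0.229]
knob [ 0.668 -0.192  0.216]
knobshut [ 0.603 -0.201  0.136]
knobend [ 0.597 -0.157  0.136]
lip [0.428 0.213 0.11 ]
lipshut [0.51  0.198 0.11 ]
front [0.444 0.21  0.11 ]
purple [0.329 0.124 0.   ]
bowl [0.486 0.427 0.055]
tumbler [ 0.586 -0.397  0.1  ]
mug [ 0.41  -0.347  0.095]
yellow [0.644 0.407 0.05 ]
```

Fit: bin yaw is 7.9° with the lid at 0.81 rad, and unit yaw is -10.3° with the drawer open 83 mm. All three values fit the stated limits and sizes. Crop (a) confirms the orange basket sits in the drawer. I'll do the drawer first.

Emit:
step_arm --claw 1 --deltas '[{"travel": [0.02,-0.055,0],"turn": 2.4},{"travel": [0.05,-0.105,0],"turn": 2.4},{"travel": [0.09,-0.15,0],"turn": 2.4},{"travel": [0.13,-0.195,0],"turn": 2.4},{"travel": [0.165,-0.24,0],"turn": 2.4}]'

```text
time_s: 0.72
eef_pos: [0.3035, 0.3681, 0.1953]
tcp_rot: [0.0, 0.09, 0.996, 0.0]
ft_force: [1.7, -0.1, -0.2]
opening: -0.0002
gripper_force: 0.0
```

Emit:
step_arm --deltas '[{"travel": [0.03,-0.05,0],"turn": 0},{"travel": [0.055,-0.1,-0.01],"turn": 0},{"travel": [0.077,-0.147,-0.04],"turn": 0},{"travel": [0.077,-0.147,-0.1],"turn": 0},{"travel": [0.077,-0.147,-0.105],"turn": 0}]'

```text
time_s: 1.35
eef_pos: [0.3768, 0.2205, 0.0876]
tcp_rot: [-0.003, 0.091, 0.996, -0.002]
ft_force: [-0.5, -0.2, 1.3]
opening: 0.0001
gripper_force: 0.0
```

Emit:
step_arm --deltas '[{"travel": [0.015,-0.0027,0]},{"travel": [0.027,-0.005,0]},{"travel": [0.037,-0.007,0]},{"travel": [0.047,-0.0085,0]},{"travel": [0.057,-0.0104,0]}]'

```text
invalid input
```

Emit:
step_arm --deltas '[{"travel": [0.01,-0.0018,0]},{"travel": [0.02,-0.0036,0]},{"travel": [0.03,-0.0054,0]},{"travel": [0.04,-0.0072,0]},{"travel": [0.05,-0.009,0]}]'

```text
invalid input
```

Emit:
step_arm --deltas '[{"travel": [0.015,-0.003,0],"turn": 0},{"travel": [0.027,-0.005,0],"turn": 0},{"travel": [0.037,-0.007,0],"turn": 0},{"travel": [0.047,-0.009,0],"turn": 0},{"travel": [0.057,-0.01,0],"turn": 0}]'

```text
time_s: 1.98
eef_pos: [0.4373, 0.2127, 0.0907]
tcp_rot: [0.0, 0.09, 0.996, 0.0]
ft_force: [0.1, 1.0, 0.6]
opening: -0.0003
gripper_force: 0.0
```

Emit:
step_arm --deltas '[{"travel": [0.01,-0.002,0],"turn": 0},{"travel": [0.02,-0.004,0],"turn": 0},{"travel": [0.03,-0.005,0],"turn": 0},{"travel": [0.04,-0.007,0],"turn": 0},{"travel": [0.05,-0.009,0],"turn": 0}]'

```text
time_s: 2.6
eef_pos: [0.4871, 0.2036, 0.0903]
tcp_rot: [-0.0, 0.09, 0.996, -0.0]
ft_force: [-0.2, 0.4, -0.5]
opening: -0.0002
gripper_force: 0.0
```

Run:
```python
from station import ctrl
import cv2
im=ctrl.snapshot("scene")[220:400,240:460,::-1]; cv2.imwrite("pics/s1.png",cv2.resize(im,None,fx=3,fy=3,interpolation=3))
print(ctrl.state()["ft_force"])
```

```text
[1.19001381 0.52323166 0.97643501]
```

View pics/s1.png

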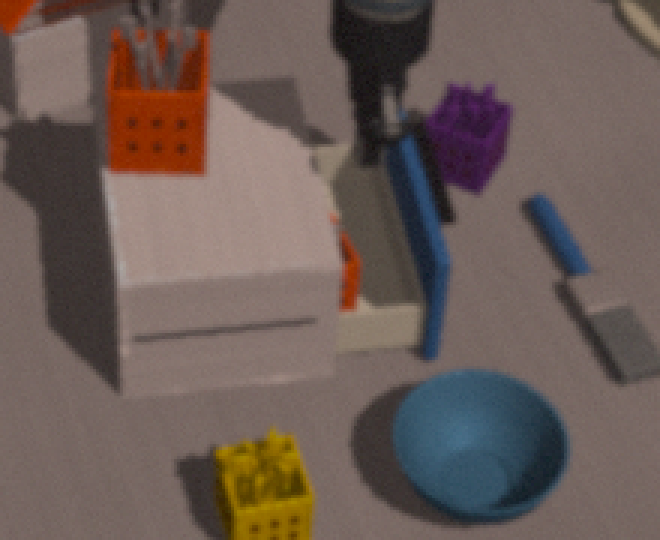

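```bash
cat >> h.py <<'E'
def crop(X): return ((proj("scene",X)-[240,220])*3).round()
E
python3 - <<'E'
from h import *
s=ctrl.state();print(s["eef_pos"])
print("tcp",crop(s["eef_pos"]),"lip",crop([.428,.213,.11]),"floor under tcp",crop([.487,.204,0]))
for n in("scene","top"):
    c=ctrl.get_calibration(n);print(n,-np.array(c["R"]).T@np.array(c["t"]))
from fit import W
U=[.6139,.1792,-.1803]
for q in ([.09,.105,.13],[-.09,.105,.13],[-.09,-.105,.13],[-.173,.104,.119],[-.173,-.104,.119]): print(W(U,q).round(3),crop(W(U,q)),proj("top",W(U,q)).round())
print("tcp in top",proj("top",s["eef_pos"]))
import cv2
cv2.imwrite("pics/t1.png",cv2.resize(ctrl.snapshot("top")[100:340,120:500,::-1],None,fx=2,fy=2,interpolation=3))
E
```

```text
[0.48848697 0.20355975 0.0905153 ]
tcp [363. 193.] lip [439. 167.] floor under tcp [358. 269.]
scene [0.9533621  1.15099243 1.16721325]
top [0.4492236  0.03036302 1.1129966 ]
bin [ 0.63937189 -0.17404022  0.13791679  0.81466814] 7.902050169188102 [-1.5  1.4  1.6  0.8 -0.1 -0.1 -0.6  0.3  0.9 -0.2  0.1 -1.4 -0.1 -1.2]
unit [ 0.61389022  0.17918666 -0.18032499  0.08310336] -10.331860970505891 [-0.1 -5.7 -0.9  1.   0.6  0.2  0.8 -1.1 -1.2 -0.3 -0.1  0.1 -0.1  0.5
  0.7  0.7]
hinge [ 0.724 -0.162  0.1  ]
edge [ 0.614 -0.178  0.229]
edgeshut [ 0.555 -0.186  0.108]
edgeL [ 0.6   -0.079  0.229]
edgeR [ 0.628 -0.277  0.229]
knob [ 0.668 -0.192  0.216]
knobshut [ 0.603 -0.201  0.136]
knobend [ 0.597 -0.157  0.136]
lip [0.428 0.213 0.11 ]
lipshut [0.51  0.198 0.11 ]
front [0.444 0.21  0.11 ]
purple [0.329 0.124 0.   ]
bowl [0.486 0.427 0.055]
tumbler [ 0.586 -0.397  0.1  ]
mug [ 0.41  -0.347  0.095]
yellow [0.644 0.407 0.05 ]
[0.721 0.266 0.13 ] [105. 286.] [197. 145.]
[0.544 0.299 0.13 ] [346. 260.] [179. 233.]
[0.507 0.092 0.13 ] [294.  72.] [283. 252.]
[0.462 0.313 0.119] [452. 257.] [173. 274.]
[0.425 0.108 0.119] [391.  74.] [275. 293.]
tcp in top [230.16765227 261.54461115]
```

View pics/t1.png

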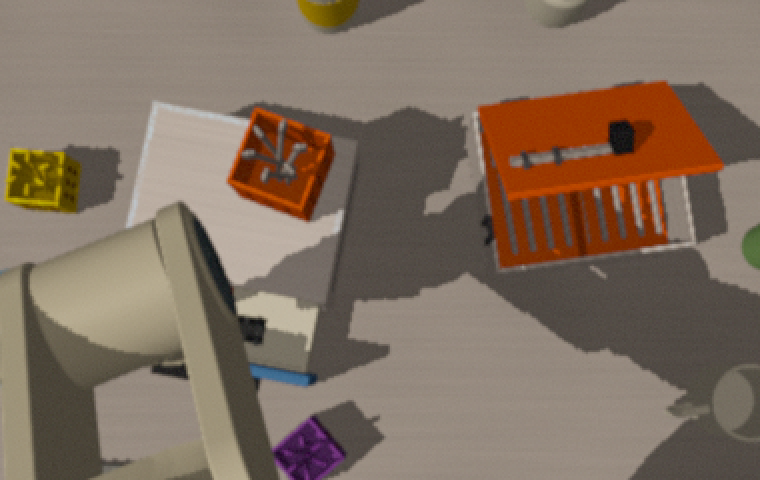

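The top view shows the gripper at (250,328) inside the drawer, and the front hasn't moved. The fingertips must have gone over it, so I'll look closely at the gripper and the wrist view.

Run:
```python
from h import *
import cv2
im=ctrl.snapshot("scene")[:,:,::-1]
a=cv2.resize(im[200:320,320:410],None,fx=4.5,fy=4.5,interpolation=3)
w=cv2.resize(ctrl.snapshot("wrist")[:,:,::-1],(390,292))
o=np.zeros((600,800,3),np.uint8); o[:540,:405]=a; o[:292,406:796]=w; 
tt=cv2.resize(ctrl.snapshot("top")[220:300,190:300,::-1],(390,284),interpolation=3);o[300:584,406:796]=tt
cv2.imwrite("pics/c1.png",o)
s=ctrl.state();print(s["joint_positions"],s["eef_pos"],s["tcp_rot"],s["joint_torque"]);print(ctrl.get_calibration("wrist"))
```

```text
[ 3.93681497e-01  3.33000494e-01  1.93447674e+00  8.85282308e-05
  8.74656948e-01 -9.97092238e-01] [0.48616915 0.20358975 0.0902436 ] [-2.55493211e-04  8.99180752e-02  9.95949128e-01 -9.58566147e-05] [-2.01993110e-01 -5.19774663e+01 -2.76223701e+01 -1.14994709e-02
 -3.17550462e-02 -7.26647049e-03]
{'fx': 371.64829954431775, 'fy': 371.64829954431775, 'cx': 321.2489309900488, 'cy': 242.84185863695288, 'tool_from_camera': array([[ 4.88420860e-04, -9.64176949e-01, -2.65259443e-01,
         6.68745503e-02],
       [ 9.99999351e-01,  1.97995223e-04,  1.12161177e-03,
        -8.54013717e-04],
       [-1.02891211e-03, -2.65259818e-01,  9.64176421e-01,
        -1.78166048e-01],
       [ 0.00000000e+00,  0.00000000e+00,  0.00000000e+00,
         1.00000000e+00]])}
```

View pics/c1.png

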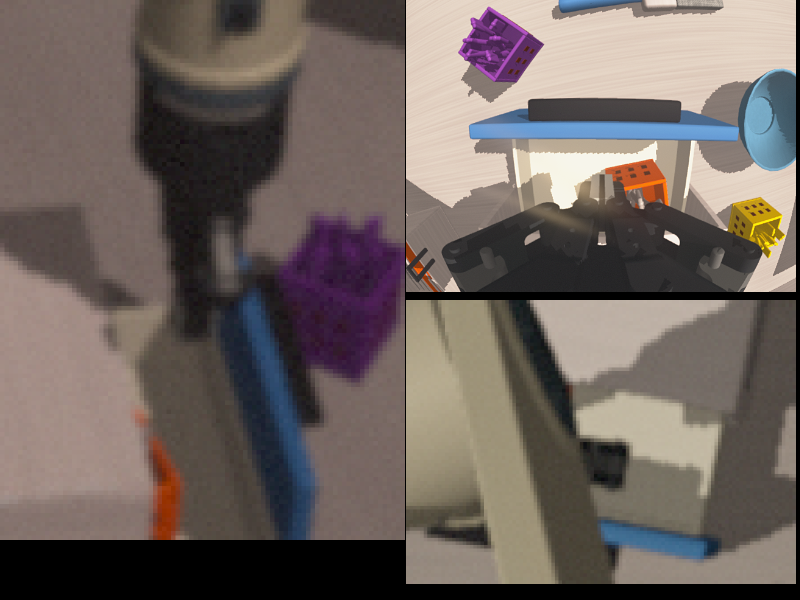

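```bash
sed -i '/^t=P/,$d;s/^r=least.*bin.*$/r=least_squares(fb,[.5,-.2,0,.6],loss="soft_l1"); P=r.x/;s/; print("unit".*$//' fit.py
python3 - <<'E'
from fit import *
from scipy.spatial.transform import Rotation as Ro
s=ctrl.state();c=ctrl.get_calibration("wrist");T=c["tool_from_camera"]
q=s["tcp_rot"];R0=Ro.from_quat([q[1],q[2],q[3],q[0]])
def pw(X,p,yaw):
    R=(Ro.from_euler("z",yaw)*R0).as_matrix()
    x=T[:3,:3].T@(R.T@(np.array(X)-p)-T[:3,3]); th=np.arctan2(np.hypot(x[0],x[1]),x[2]);ph=np.arctan2(x[1],x[0])
    return np.array([c["cx"]+c["fx"]*th*np.cos(ph),c["cy"]+c["fy"]*th*np.sin(ph)])
d=U[3]
pts=[((470,124),[-.09-d,-.104,.119]),((528,121),[-.09-d,-.055,.114]),((681,122),[-.09-d,.055,.114]),((528,99),[-.106-d,-.055,.114]),((680,101),[-.106-d,.055,.114]),((736,124),[-.09-d,.104,.119])]
m=lambda u:np.array([(u[0]-406)*640/390,u[1]*480/292])
f=lambda p:np.concatenate([pw(W(U,X),p[:3],p[3])-m(u) for u,X in pts])
print("as reported",s["eef_pos"],f(list(s["eef_pos"])+[0]).round())
r=least_squares(f,list(s["eef_pos"])+[0]);print("solved",r.x.round(4),f(r.x).round(1))
# drop: same but positions only using top-view-independent relation
print("unit",U)
E
```

```text
as reported [0.48616915 0.20358975 0.0902436 ] [-9.  3. -6.  3. -5.  1. -8.  2. -1. -1.  3.  3.]
solved [0.486  0.2015 0.0944 0.0026] [-0.6  0.1  1.7  0.1 -3.3 -0.6  0.   0.5  0.3 -1.6  2.1  1.7]
unit [ 0.61389022  0.17918666 -0.18032499  0.08310336]
```

Run:
```python
import numpy as np
from station import ctrl
c=ctrl.get_calibration("wrist");T=c["tool_from_camera"]
for z in (.0,-.019,-.03,-.05,-.09):
    x=T[:3,:3].T@(np.array([0,0,z])-T[:3,3]); th=np.arctan2(np.hypot(x[0],x[1]),x[2]);ph=np.arctan2(x[1],x[0])
    p=[c["cx"]+c["fx"]*th*np.cos(ph),c["cy"]+c["fy"]*th*np.sin(ph)]; print(z,np.round(p),"composite",round(406+p[0]*390/640),round(p[1]*292/480))
import cv2
w=ctrl.snapshot("wrist")[:,:,::-1];cv2.imwrite("pics/w2.png",cv2.resize(w[230:430,180:460],(784,560),interpolation=3))
```

```text
0.0 [322. 277.] composite 603 168
-0.019 [323. 291.] composite 603 177
-0.03 [323. 301.] composite 603 183
-0.05 [323. 322.] composite 603 196
-0.09 [324. 384.] composite 603 234
```

View pics/w2.png

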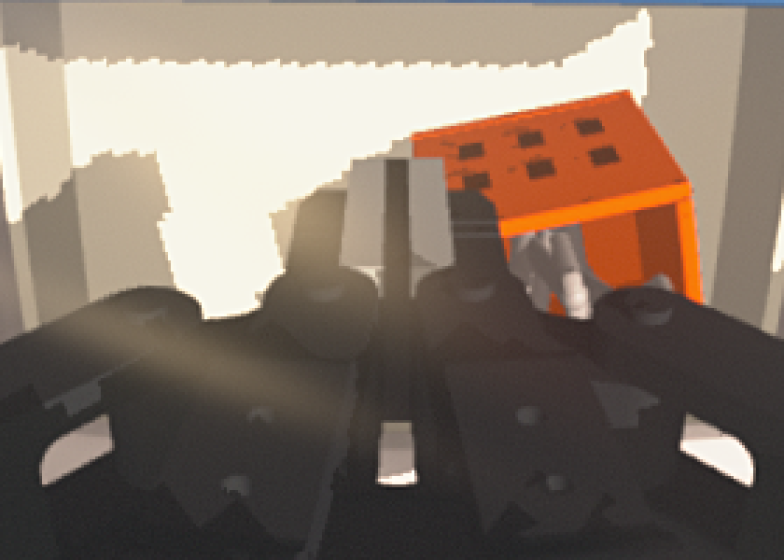

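The wrist and scene pictures agree: the shut fingertips end about 30 mm behind the reported TCP, at roughly z 0.12. That let them pass just over the front without touching it. I'll back out high, go lower and push again.

Emit:
step_arm --deltas '[{"travel": [0,0,0.05],"turn": 0},{"travel": [-0.05,0.009,0.05],"turn": 0},{"travel": [-0.105,0.019,0.04],"turn": 0},{"travel": [-0.115,0.021,-0.015],"turn": 0},{"travel": [-0.115,0.021,-0.04],"turn": 0}]'

```text
time_s: 3.52
eef_pos: [0.369, 0.2242, 0.049]
tcp_rot: [-0.001, 0.089, 0.996, -0.001]
ft_force: [0.6, 0.2, 0.5]
opening: 0.0003
gripper_force: 0.0
```

Emit:
step_arm --deltas '[{"travel": [0.01,-0.002,0],"turn": 0},{"travel": [0.022,-0.004,0],"turn": 0},{"travel": [0.034,-0.006,0],"turn": 0},{"travel": [0.046,-0.008,0],"turn": 0},{"travel": [0.056,-0.01,0],"turn": 0}]'

```text
time_s: 4.15
eef_pos: [0.4284, 0.2146, 0.0507]
tcp_rot: [-0.0, 0.09, 0.996, 0.0]
ft_force: [-2.9, 0.8, 1.4]
opening: 0.0
gripper_force: 1.3
```

Run:
```python
from h import *
s=ctrl.state();print(s["eef_pos"],s["ft_force"],crop(s["eef_pos"]),crop(s["eef_pos"]+np.array([0,0,.033])))
import cv2
cv2.imwrite("pics/s2.png",cv2.resize(ctrl.snapshot("scene")[220:340,240:460,::-1],None,fx=3,fy=3,interpolation=3))
```

```text
[0.42838601 0.21456736 0.05071763] [-2.87628461  0.77859531  1.44899672] [432. 219.] [436. 191.]
```

Force of -2.9 N in x, so it is pushing.

Emit:
step_arm --deltas '[{"travel": [0.01,-0.002,0],"turn": 0},{"travel": [0.02,-0.004,0],"turn": 0},{"travel": [0.03,-0.005,0],"turn": 0},{"travel": [0.04,-0.007,0],"turn": 0},{"travel": [0.05,-0.009,0],"turn": 0}]'

```text
time_s: 4.82
eef_pos: [0.478, 0.2054, 0.0502]
tcp_rot: [-0.0, 0.09, 0.996, -0.0]
ft_force: [-3.6, -1.0, 0.0]
opening: 0.0001
gripper_force: 1.2
```

Emit:
step_arm --deltas '[{"travel": [0.005,-0.001,0],"turn": 0},{"travel": [0.01,-0.002,0],"turn": 0},{"travel": [0.013,-0.002,0],"turn": 0},{"travel": [0.016,-0.003,0],"turn": 0}]'

```text
time_s: 5.32
eef_pos: [0.4891, 0.2033, 0.0502]
tcp_rot: [-0.004, 0.091, 0.996, -0.0]
ft_force: [-28.0, 14.1, 19.7]
opening: 0.0002
gripper_force: 15.4
```

Emit:
step_arm --deltas '[{"travel": [-0.015,0.003,0],"turn": 0},{"travel": [-0.035,0.006,0.04],"turn": 0},{"travel": [-0.035,0.006,0.1],"turn": 0},{"travel": [-0.035,0,0.16],"turn": 0},{"travel": [-0.035,-0.05,0.2],"turn": 0}]'

```text
time_s: 5.95
eef_pos: [0.4601, 0.1553, 0.2529]
tcp_rot: [0.003, 0.088, 0.996, 0.001]
ft_force: [1.3, -0.8, 0.2]
opening: -0.0001
gripper_force: 0.0
```

Emit:
step_arm --deltas '[{"travel": [0,-0.06,0],"turn": 6},{"travel": [0,-0.12,0],"turn": 12},{"travel": [0.01,-0.18,0],"turn": 18.2},{"travel": [0.03,-0.235,0],"turn": 18.2},{"travel": [0.06,-0.285,0],"turn": 18.2}]'

```text
time_s: 6.58
eef_pos: [0.5189, -0.1334, 0.2501]
tcp_rot: [0.001, -0.068, 0.998, -0.001]
ft_force: [1.0, 0.8, -0.7]
opening: 0.0005
gripper_force: 0.0
```

Emit:
step_arm --deltas '[{"travel": [0.03,-0.05,0],"turn": 0},{"travel": [0.07,-0.08,0],"turn": 0},{"travel": [0.11,-0.105,0],"turn": 0},{"travel": [0.131,-0.11,0],"turn": 0},{"travel": [0.131,-0.11,0],"turn": 0}]'

```text
time_s: 7.2
eef_pos: [0.6504, -0.2416, 0.2487]
tcp_rot: [0.0, -0.069, 0.998, -0.0]
ft_force: [-0.6, -0.2, 0.3]
opening: 0.0002
gripper_force: 0.0
```

Run:
```python
from fit import *
s=ctrl.state();e=s["eef_pos"];print(s["time_s"],e,s["tcp_rot"],s["ft_force"])
c,si=np.cos(P[2]),np.sin(P[2]);d=e-[P[0],P[1],0];print("bin frame",(c*d[0]+si*d[1]).round(3),(-si*d[0]+c*d[1]).round(3))
import cv2
im=ctrl.snapshot("scene")[:,:,::-1];w=ctrl.snapshot("wrist")[:,:,::-1]
o=np.zeros((600,800,3),np.uint8)
o[:600,:400]=cv2.resize(im[120:360,180:340+0],(400,600),interpolation=3)
o[:300,400:]=cv2.resize(w,(400,300)); o[300:600,400:]=cv2.resize(im[220:370,240:440],(400,300))
cv2.imwrite("pics/c2.png",o)
```

```text
7.2 [ 0.65041502 -0.24156643  0.24873847] [ 1.17753508e-04 -6.87573464e-02  9.97633379e-01 -2.35636394e-04] [-0.56869625 -0.15513362  0.34962913]
bin frame 0.002 -0.068
```

View pics/c2.png

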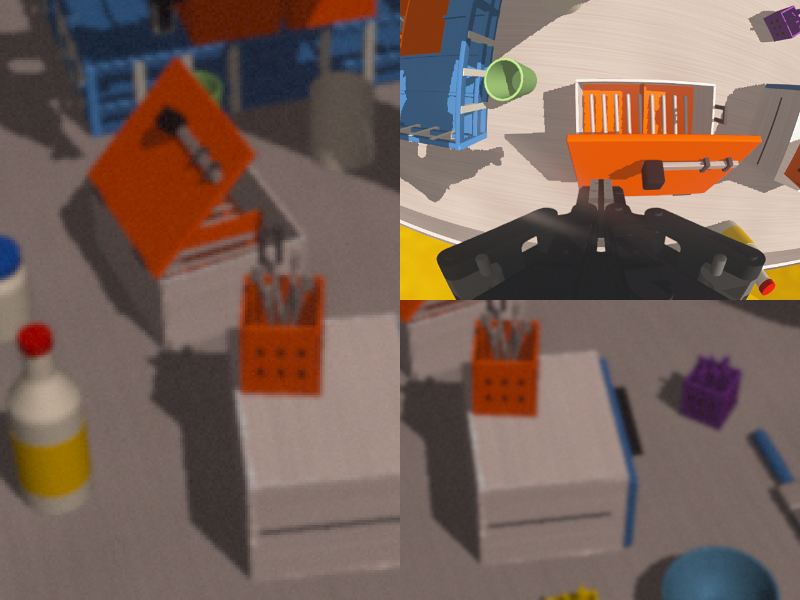

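The last picture shows:
- **Drawer:** the blue front is flush with the unit, so it is home.
- **Bin (wrist inset):** the fingertips at (600,185) are over the lid, left of the knob at (652,175). That is the bare right-hand side of the lid.

Next I'll press the lid down along its arc.

Emit:
step_arm --deltas '[{"travel": [0,0,-0.03],"turn": 0},{"travel": [0,0,-0.055],"turn": 0},{"travel": [0,0,-0.065],"turn": 0},{"travel": [-0.01,-0.001,-0.078],"turn": 0},{"travel": [-0.02,-0.003,-0.09],"turn": 0}]'

```text
time_s: 7.92
eef_pos: [0.6293, -0.244, 0.1599]
tcp_rot: [0.001, -0.069, 0.998, -0.0]
ft_force: [1.3, 1.8, 2.0]
opening: -0.0002
gripper_force: 1.2
```

Emit:
step_arm --deltas '[{"travel": [-0.008,-0.001,-0.012],"turn": 0},{"travel": [-0.017,-0.002,-0.025],"turn": 0},{"travel": [-0.022,-0.003,-0.037],"turn": 0},{"travel": [-0.026,-0.004,-0.05],"turn": 0},{"travel": [-0.029,-0.004,-0.06],"turn": 0}]'

```text
time_s: 8.55
eef_pos: [0.6, -0.2483, 0.0983]
tcp_rot: [-0.0, -0.069, 0.998, -0.0]
ft_force: [-0.3, -1.8, 1.5]
opening: -0.0002
gripper_force: 0.9
```

```bash
cat > lid.py <<'E'
import sys; from fit import *
import cv2
im=ctrl.snapshot("wrist")[:,:,::-1]; s=ctrl.state(); print(s["time_s"],s["eef_pos"],s["ft_force"],s["gripper_force"])
d=s["eef_pos"]-[P[0],P[1],0];c,si=np.cos(P[2]),np.sin(P[2]);print("binframe",c*d[0]+si*d[1],-si*d[0]+c*d[1])
cv2.imwrite("pics/%s.png"%sys.argv[1],im)
E
python3 lid.py l1
```

```text
8.6 [ 0.59921973 -0.24795632  0.09711846] [-0.57306867  0.14803225  0.67186632] 0.4177184624131769
binframe -0.049932878603088884 -0.06769411064745082
```

Emit:
step_arm --deltas '[{"travel": [-0.001,0,-0.006],"turn": 0},{"travel": [-0.002,0,-0.012],"turn": 0},{"travel": [-0.002,0,-0.017],"turn": 0},{"travel": [-0.002,0,-0.022],"turn": 0}]'

```text
time_s: 9.1
eef_pos: [0.5985, -0.2481, 0.0772]
tcp_rot: [-0.0, -0.069, 0.998, 0.0]
ft_force: [-1.0, -0.2, 2.5]
opening: -0.0001
gripper_force: 0.9
```

Emit:
step_arm --deltas '[{"travel": [0,0,-0.002],"turn": 0},{"travel": [0,0,-0.004],"turn": 0},{"travel": [0,0,-0.006],"turn": 0}]'

```text
time_s: 9.48
eef_pos: [0.5986, -0.2481, 0.072]
tcp_rot: [0.0, -0.069, 0.998, -0.0]
ft_force: [-7.1, 2.6, 20.9]
opening: 0.0002
gripper_force: 10.2
```

The end stop was felt at TCP z 0.0725. I'll hold there, lift 10 mm, line up with the knob and push it left.

Emit:
step_arm --deltas '[{"travel": [0,0,-0.001],"turn": 0},{"travel": [0,0,-0.001],"turn": 0},{"travel": [0,0,0.01],"turn": 0},{"travel": [0.01,0.001,0.01],"turn": 0},{"travel": [0.008,0.016,0.01],"turn": 0}]'

```text
time_s: 10.1
eef_pos: [0.6077, -0.2322, 0.0814]
tcp_rot: [0.001, -0.068, 0.998, -0.0]
ft_force: [0.2, 0.5, 0.2]
opening: -0.0001
gripper_force: 0.0
```

Emit:
step_arm --deltas '[{"travel": [-0.001,0.008,0],"turn": 0},{"travel": [-0.002,0.016,0],"turn": 0},{"travel": [-0.003,0.023,0],"turn": 0},{"travel": [-0.004,0.03,0],"turn": 0}]'

```text
time_s: 10.6
eef_pos: [0.6023, -0.2018, 0.0814]
tcp_rot: [-0.0, -0.069, 0.998, -0.0]
ft_force: [0.3, -1.2, -0.2]
opening: 0.0
gripper_force: 0.6
```

Emit:
step_arm --deltas '[{"travel": [-0.001,0.006,0],"turn": 0},{"travel": [-0.002,0.012,0],"turn": 0},{"travel": [-0.002,0.016,0],"turn": 0},{"travel": [-0.003,0.02,0],"turn": 0}]'

```text
time_s: 11.1
eef_pos: [0.5997, -0.182, 0.0815]
tcp_rot: [0.0, -0.069, 0.998, -0.0]
ft_force: [1.0, -0.7, -0.7]
opening: -0.0
gripper_force: 0.5
```

Emit:
step_arm --deltas '[{"travel": [0,0.003,0],"turn": 0},{"travel": [-0.001,0.006,0],"turn": 0},{"travel": [-0.001,0.009,0],"turn": 0}]'

```text
time_s: 11.48
eef_pos: [0.5996, -0.1781, 0.0819]
tcp_rot: [0.001, -0.07, 0.998, -0.004]
ft_force: [0.3, -32.5, -4.6]
opening: -0.0
gripper_force: 16.3
```

Emit:
step_arm --deltas '[{"travel": [0,0,0],"turn": 0},{"travel": [0,0,0],"turn": 0},{"travel": [0.001,-0.015,0],"turn": 0},{"travel": [0.002,-0.025,0.02],"turn": 0},{"travel": [0.002,-0.025,0.08],"turn": 0}]'

```text
time_s: 12.1
eef_pos: [0.5981, -0.1979, 0.1591]
tcp_rot: [-0.003, -0.068, 0.998, 0.002]
ft_force: [1.3, 0.7, 1.2]
opening: 0.0001
gripper_force: 0.0
```

Emit:
step_arm --deltas '[{"travel": [0,0,0.06],"turn": 0},{"travel": [-0.04,0.02,0.1],"turn": 0},{"travel": [-0.09,0.04,0.12],"turn": 0},{"travel": [-0.14,0.05,0.12],"turn": 0},{"travel": [-0.18,0.06,0.12],"turn": 0}]'

```text
time_s: 12.72
eef_pos: [0.4187, -0.1373, 0.2817]
tcp_rot: [0.0, -0.069, 0.998, 0.0]
ft_force: [0.0, 1.4, 0.8]
opening: 0.0001
gripper_force: 0.0
```

Run:
```python
from fit import *
import cv2
s=ctrl.state();print(s["time_s"],s["eef_pos"],s["ft_force"])
im=ctrl.snapshot("scene")[:,:,::-1];w=ctrl.snapshot("wrist")[:,:,::-1];t=ctrl.snapshot("top")[:,:,::-1]
P4=lambda d,y,h:W(P,lid(d,y,h,0))
print("knob top expected at 45mm: scene",proj("scene",P4(.125,.023,.036)),"top",proj("top",P4(.125,.023,.036)),"at 0:",proj("top",P4(.125,-.022,.036)))
print("lid corners top",proj("top",P4(.17,.1,.008)),proj("top",P4(.17,-.1,.008)))
print("front edge",[proj("top",W(U,[-.09,y,.119])).round() for y in (.104,-.104)])
o=np.zeros((600,800,3),np.uint8)
o[:300,:400]=cv2.resize(w,(400,300)); o[300:,:400]=cv2.resize(im[150:360,180:460],(400,300),interpolation=3)
o[:300,400:]=cv2.resize(t[130:250,340:500],(400,300),interpolation=3);o[300:,400:]=cv2.resize(t[100:340,100:420],(400,300),interpolation=3)
cv2.imwrite("pics/end.png",o)
```

```text
12.725 [ 0.41871659 -0.13732753  0.2817341 ] [0.04199647 1.43657279 0.78650698]
knob top expected at 45mm: scene [274.89567533 191.14320191] top [407.76240242 207.04968092] at 0: [429.92599609 204.0749029 ]
lid corners top [371.31620458 235.68010515] [467.40948911 222.6659833 ]
front edge [array([181., 233.]), array([283., 252.])]
```

View pics/end.png

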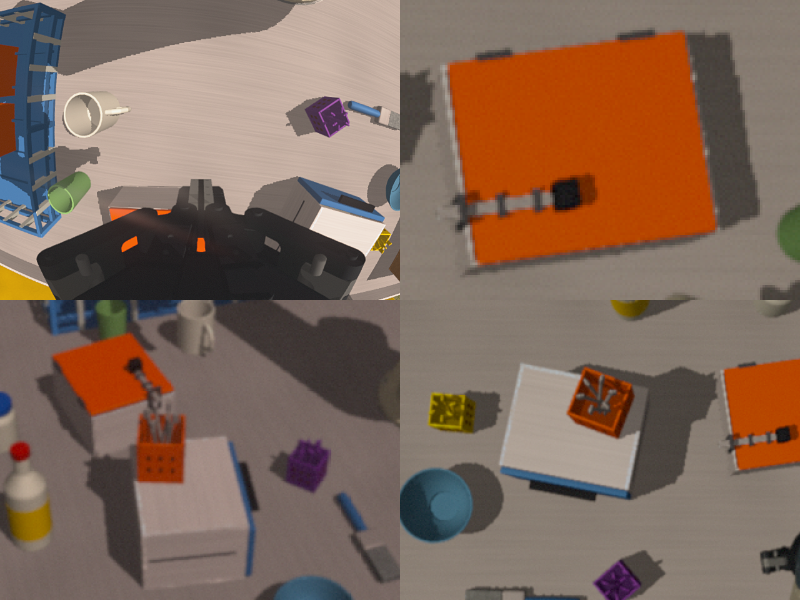

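The knob is at (406,207) against (408,207) expected at full travel, and the lid is level. I'll check the drawer numerically from the black lip.

Run:
```python
from fit import *
import cv2
new=ctrl.snapshot("top"); old=cv2.imread("pics/top0.png")[:,:,::-1]
def cen(im,box):
    x0,y0,x1,y1=box; m=(im[y0:y1,x0:x1].max(2)<45).astype(np.uint8)
    n,l,st,c=cv2.connectedComponentsWithStats(m); k=1+np.argmax(st[1:,4]); return c[k]+[x0,y0],st[k]
def edge(im,d0):  # lip outer edge rows and blue/white boundary by sampling along unit x at several y
    r=[]
    for y in np.linspace(-.04,.04,9):
        xs=np.arange(-.03,.03,.0005)-.106-d0
        uv=np.array([proj("top",W(U,[x,y,.106])) for x in xs],np.float32)
        g=cv2.remap(cv2.cvtColor(im,cv2.COLOR_RGB2GRAY),uv[:,0].reshape(-1,1),uv[:,1].reshape(-1,1),1).ravel().astype(float)
        r.append(xs[np.argmax(-np.gradient(cv2.GaussianBlur(g.reshape(-1,1),(1,9),2).ravel()))])
    return np.round(r,4)
print(cen(old,(185,270,260,305)),cen(new,(185,235,265,275)))
a=edge(old,U[3]);b=edge(new,0);print(a,b,np.median(a),np.median(b))
```

```text
(array([222.51202749, 287.28178694]), array([ 12,  10,  52,  15, 291], dtype=int32)) (array([230.01582278, 251.83227848]), array([ 19,   9,  53,  16, 316], dtype=int32))
[-0.1901 -0.1896 -0.1896 -0.1896 -0.1891 -0.1891 -0.1891 -0.1891 -0.1891] [-0.1165 -0.1165 -0.1165 -0.1165 -0.117  -0.116  -0.1165 -0.1165 -0.116 ] -0.1891 -0.1165
```

The lip moved 73 mm to a hard stop. The unit's top measured about 11.5 mm shorter than 180 mm, so it ends behind the 12 mm front. That means the true opening was about 72 mm, and the drawer is home. The robot is clear, so I'm handing in.

```bash
python3 -c "
from station import ctrl
print(ctrl.hand_in())"
```

```text
the job is handed in; nothing more can be done
None
```

I handed the job in, but the hand-in gave no verdict: the drawer was pushed to its hard stop, the lid pressed fully shut, then the bolt pushed fully left, and the arm finished clear. I didn't see the basket in the drawer after closing it, and the drawer being fully home rests on the hard stop and my inference that the unit's top ends 12 mm behind its front.

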